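# Turn the chopping board and square it into the slab's corner

## Robot

A 6-joint arm with a two-finger parallel gripper is mounted at the origin on the work surface. World frame = base frame: x ahead of the robot, y to its left, z up, the work surface at z = 0. Lengths are in mm, angles in degrees, forces in N, time in s.
With the tool pointing down it reaches from about 375 to 900 mm from the base axis. Payload 3.1 kg.
Tool frame: the origin (TCP) lies between the finger pads; the fingertips stand 11 mm ahead of it and the grasp point (between the pads) lies 8 mm behind it; z points along the fingers, x is the direction in which the jaws open and shut, and the axes are right-handed (so a half turn about z gives the same grasp; the last joint's range is limited). The gripper opens to 87 mm and grips with 3 to 60 N. Pads are 19 mm wide; open, the fingers measure 117 mm over their backs; the gripper's body (75 mm by 190 mm) begins 51 mm behind the grasp point.
Start: joints at [-84.425, 30.224, 82.088, -0, 67.689, -10.227], TCP at [170.222, -601.35, 233.548] pointing down, gripper open.
Joint ranges: [-176.69, 176.69], [-43.24, 126.21], [12.49, 139.97], [-82, 262], [0, 151.66], [-163.58, 163.58]. Speed limits (degrees/s): [159.86, 159.86, 180, 180, 180, 180].

## Interface

Orientations are given as a 3x3 rotation matrix whose columns are the frame's x, y, z axes.
In Python, from plant import manip, get_image, get_calibration gives the robot as it stands.
- The arm moves only by the tool carry_out, never from a script. Its argument "rows" is a list of rows, each a list of 3 entries, a list of its own where there are three numbers: the shift along the world's x, y, z in mm, then the turn, a rotation vector about the world's x, y, z in degrees, then the closure, from 0 (fully open) to 1 (shut). A call has 1 to 20 rows; each row shifts and turns the commanded pose from where the row before left it; what a row does not reach is not made up. A row lasts 1/10 s, in which the tool goes at most 50 mm and 8.59 degrees, less where a joint would pass 70% of its speed; a pose out of reach is approached as far as the arm can. A call is refused whole if a number of a shift passes 50 or a number of a turn 8.59, either way. A call with a gripper value outside its range is refused whole. The fingers move at their own pace and stop on an object; the grip force is fixed at half the most. Time passes only in rows, so rows that do not move let the fingers close. It gives the time, the measured TCP pose, the force and the opening at its end, in the units of the state.
- manip.observe(): the state, without advancing time (a new reading comes with each control period).
- get_image(name): name is "side" or "top"; returns the picture (480x640x3 uint8, blue, green, red); there is no depth.
- get_calibration(name): a dict with "vfov" (degrees; the focal length in pixels is half the picture's height over the tangent of half this angle, whatever the lens; pixels are square), "cx", "cy" (the principal point, pixels), "R" (3x3) and "t" (3): a world point X has camera coordinates R X + t. Camera axes: x right, y down, z forward; pixel columns grow to the right and rows downward; lengths in mm; the calibration is good to about 2 mm. A picture is of the moment at which its call begins. get_calibration takes no time and is no camera call.
- manip.sign_off(): hands the job in, once; it reports no verdict.
The state is a dict: "time_s": time; "joint_pos": joint angles; "qd": joint speeds; "effort": joint torques, N m; "tcp_pos": TCP position; "ee_rot": TCP orientation; "contact_force": force on the tool from outside, world axes, zero at the start; "ft_torque": the same for the moment, N m; "grip_width": finger opening in mm.
Only numpy, scipy, OpenCV 4.12 (cv2) and the standard library are available. Lean on these libraries where they do the work, as an engineer would, in place of code of your own. Each camera call takes 0.05 s, during which the arm holds its last target. There are 200 camera calls.

## Task

The chopping board on the stone grinding slab lies with its used cream side up: slide it out over an open edge of the slab until you can get hold of it, turn it over and lay it gently back on the slab, green side up and short of the corner. Let go of it, pick up the wooden spatula and with that nudge the board, not with your fingers, into the square corner of the steel fence until it touches both sides. Then lay the spatula flat on the counter and leave the ladle and the spice jar where they are.

Things in the scene. Friction and masses are not known exactly. Their poses are not given: they have to be found in the camera images.
- slab: grey stone grinding slab, fixed, 280 (its x) x 250 (its y) x 70 mm high; origin at the centre of its underside, on the counter. A steel fence 12 mm wide and 10 mm high stands on its top along the whole +x edge and the whole +y edge; the -x and -y edges are open, with free counter beside them
- slab_corner (a point): the inner square corner of the steel fence, at the level of the slab's top face (70 mm above the counter); axes as the slab's, so the board belongs on its -x, -y side. It lies at x +128, y +113 mm in the slab's frame
- board: two-sided chopping board, 170 (its x) x 130 (its y) x 12 mm, about 0.28 kg; cream on its +z side, green on its -z side; origin at its very centre. It starts cream side up, flat on the slab, its long side roughly along the slab's x (within 0.2 rad) and about 30 mm or more short of the +y fence
- spatula: wooden spatula lying flat, 0.07 kg, 265 mm long; origin on the handle's axis near the balance point, 7 mm above its underside; +x points to the blade. Handle 16 mm wide, 14 mm high, from x -120 to x +50 mm; blade 55 mm wide, 8 mm thick, from x +45 to the straight end at x +145 mm, its underside level with the handle's. It lies on the counter to the right (-y) of the slab, its blade pointing away from the robot and to the left
- ladle: steel ladle lying on the counter to the left (+y) of the slab, about 270 mm long, 28 mm high; origin on the counter under the middle of it; bystander
- jar: small glass spice jar with a steel cap, 56 mm across, 90 mm high, near the slab's far right corner; origin at the centre of its foot; bystander
There are look-alikes about, which are no part of the job. There is more than one size of the board; the job needs the largest.

How it is judged (in metres and radians):
On the way, in this order (a step that is already met when the one before it is completed fails the run):
1. the board, still cream side up, has been slid out past an open edge of the slab by at least 30 mm and lies flat (angle between board's own z axis and vertical below 0.12 rad and z of board in the frame of slab_corner below 0.016 m and (y of board in the frame of slab_corner below -0.203 m or x of board in the frame of slab_corner below -0.213 m)), for 0.1 s.
2. the board is held on edge by the fingers (angle between board's own z axis and vertical between 1.3 and 1.84 rad and contact force between the fingers and board above 1 N), for 0.05 s.
3. the board lies flat on the slab, green side up, and the fingers have let go of it (angle between board's own z axis and vertical above 3.05 rad and contact force between the fingers and board below 0.1 N and z of board in the frame of slab_corner below 0.012 m and contact force between board and slab above 0.5 N), for 0.2 s.
4. the board is nudged home into the corner by the spatula held in the fingers (contact force between the fingers and spatula above 1 N and contact force between spatula and board above 0.2 N and contact force between the fingers and board below 0.1 N and angle between board's own z axis and vertical above 3.05 rad and ((x of board in the frame of slab_corner above -0.089 m and y of board in the frame of slab_corner above -0.069 m) or (x of board in the frame of slab_corner above -0.069 m and y of board in the frame of slab_corner above -0.089 m))), for 0.05 s.
At the end, for the whole second after the job is handed in: The board lies flat on the slab, green side up, at rest, its edges against both sides of the fence (each gap at most 3.5 mm at mid-edge, square within 0.04 rad); the spatula lies flat at rest on the counter (angle between board's own z axis and vertical above 3.09 rad and z of board in the frame of slab_corner between 0.003 and 0.01 m and ((x of board in the frame of slab_corner above -0.0885 m and y of board in the frame of slab_corner above -0.0685 m and angle between the x axis of board and the x axis of slab, either way round below 0.04 rad) or (x of board in the frame of slab_corner above -0.0685 m and y of board in the frame of slab_corner above -0.0885 m and angle between the x axis of board and the y axis of slab, either way round below 0.04 rad)) and linear speed of each of board, spatula below 0.02 m/s and height (world z) of spatula below 0.012 m and (angle between spatula's own z axis and vertical below 0.1 rad or angle between spatula's own z axis and vertical above 3.04 rad)); the robot touches nothing.
It fails at once if the fingers push the board home: they touch it, green side up, within 8 mm of both sides of the fence (contact force between the fingers and board above 0.5 N and angle between board's own z axis and vertical above 3.05 rad and ((x of board in the frame of slab_corner above -0.093 m and y of board in the frame of slab_corner above -0.073 m) or (x of board in the frame of slab_corner above -0.073 m and y of board in the frame of slab_corner above -0.093 m))).
It fails at once if the board is let fall or slapped down (turning faster than 11 rad/s) (angular speed of board above 11 rad/s).
It fails at once if the ladle or the spice jar is shifted by more than 30 mm (distance of any of ladle, jar from where it was at the start of the episode above 0.03 m).
It also fails if it takes over 72 s, if anything falls off the work surface, if the arm or the gripper's body presses on something with over 40 N, if the wrist force passes 120 N, or if a joint passes its speed limit or range.

## Working session

There is one attempt and no reset: what is moved stays moved. The work goes in short steps, Python scripts to look and compute and a tool call to move; the robot and the scene stay as the last step left them, time stands still between calls to the robot, and variables do not carry over. Pictures are saved under pics/ and viewed, about 8 in all and at most 12, crops included, and the job is handed in when it is done.

Besides the shell and the picture viewer there is one more tool, called after "Request:" as a command line: name --argument value ..., lists and objects as JSON in quotes. carry_out: Moves the arm, as the interface text tells. Its arguments: {"type":"object","properties":{"rows":{"type":"array"}},"required":["rows"]}

```bash
mkdir -p pics; ls; python3 - <<'E'
from plant import manip,get_image,get_calibration
import cv2
for n in("top","side"):
    c=get_calibration(n);print(n,c)
    cv2.imwrite(f"pics/{n}0.png",get_image(n))
print(manip.observe())
E
```

```text
pics
top {'vfov': 43.34212490114237, 'cx': 317.9167998458219, 'cy': 241.8176936183398, 'R': array([[ 2.94204022e-02, -9.99565203e-01,  1.96074123e-03],
       [-9.95801777e-01, -2.94796222e-02, -8.66589454e-02],
       [ 8.66790683e-02,  5.97031424e-04, -9.96236108e-01]]), 't': array([ -15.72859243,  523.32018335, 1603.36892583])}
side {'vfov': 53.120102356490975, 'cx': 316.629104016743, 'cy': 236.74003504314607, 'R': array([[-0.98146229, -0.19044801, -0.02147856],
       [-0.12170879,  0.70591211, -0.69776433],
       [ 0.1480498 , -0.68221525, -0.71600532]]), 't': array([ 506.59260249,  106.2614055 , 1085.24710016])}
{'time_s': 0.1, 'joint_pos': array([-8.44249903e+01,  3.02739574e+01,  8.21487462e+01, -1.97223368e-03,
        6.76893434e+01, -1.02264410e+01]), 'qd': array([-0.03277039, -0.24485974, -0.19134728, -0.04721341,  0.02743104,
        0.05823541]), 'effort': array([ 3.33210010e-04, -4.40983558e+01, -1.77150214e+01,  6.35807798e-02,
        5.34116034e-02, -3.87234718e-05]), 'tcp_pos': array([ 170.15571515, -600.73029979,  232.66771587]), 'ee_rot': array([[ 2.72316999e-01, -9.62207567e-01, -2.21677415e-04],
       [-9.62205657e-01, -2.72316906e-01,  1.94324295e-03],
       [-1.93016958e-03, -3.15878827e-04, -9.99998087e-01]]), 'contact_force': array([ 0.58787038, -0.23273097,  0.18511343]), 'ft_torque': array([-0.00475349,  0.06751201, -0.06335413]), 'grip_width': 86.79142886219238}
```

View pics/top0.png

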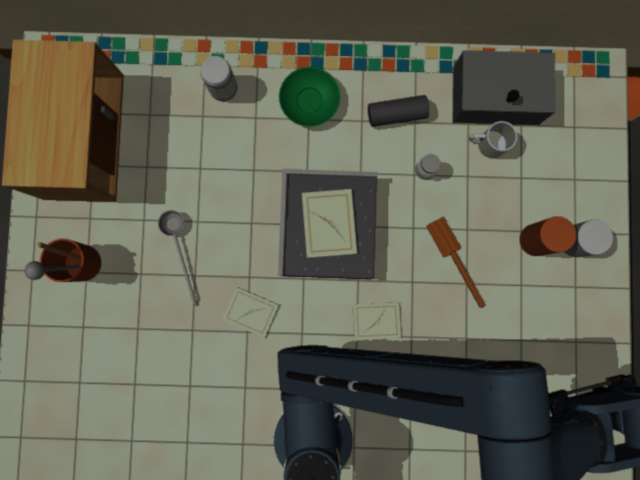

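View pics/side0.png

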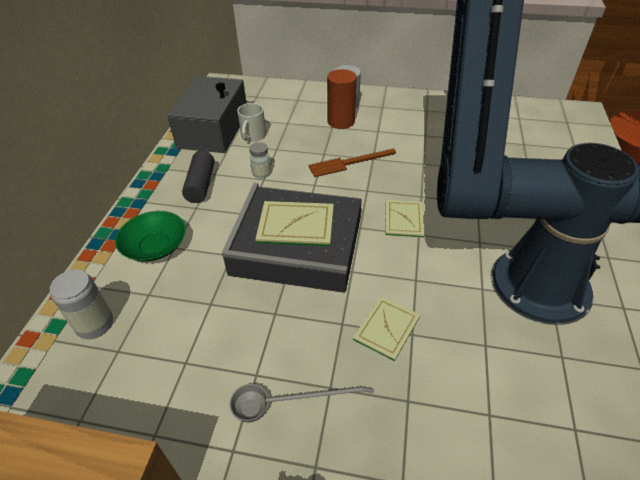

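The top picture shows the slab at (330,225) with the board on it at (330,222). There are two look-alike boards on the counter at (252,312) and (377,320). The spatula is at (455,262), blade at (443,237); the jar is at (428,166), with another canister at (218,80); the ladle is at (180,255). I choose the board on the slab (the largest) and the only wooden spatula.

```bash
cat > h.py <<'E'
import numpy as np,cv2
from plant import manip,get_image,get_calibration
def ray(n,px,z):
    c=get_calibration(n);f=240/np.tan(np.radians(c["vfov"]/2))
    R,t=c["R"],c["t"];C=-R.T@t
    p=np.atleast_2d(np.array(px,float))
    d=np.c_[(p[:,0]-c["cx"])/f,(p[:,1]-c["cy"])/f,np.ones(len(p))]@R
    return (C+d*((z-C[2])/d[:,2])[:,None])
def proj(n,X):
    c=get_calibration(n);f=240/np.tan(np.radians(c["vfov"]/2))
    q=np.atleast_2d(X)@c["R"].T+c["t"];return np.c_[f*q[:,0]/q[:,2]+c["cx"],f*q[:,1]/q[:,2]+c["cy"]]
def big(mask,box):
    x0,y0,x1,y1=box;m=np.zeros_like(mask);m[y0:y1,x0:x1]=mask[y0:y1,x0:x1]
    cs,_=cv2.findContours(m,cv2.RETR_EXTERNAL,cv2.CHAIN_APPROX_NONE)
    return max(cs,key=cv2.contourArea)[:,0,:]
def rect(P):
    (c,s,a)=cv2.minAreaRect(P[:,:2].astype(np.float32))
    if s[0]<s[1]: s=s[::-1];a+=90
    a=(a+90)%180-90
    return np.round(c,1),np.round(s,1),round(a,1)
E
python3 - <<'E'
from h import *
im=cv2.imread("pics/top0.png");hsv=cv2.cvtColor(im,cv2.COLOR_BGR2HSV)
for p in[(330,190),(310,240),(290,200),(283,220),(330,172),(455,262),(445,240),(262,120)]:print(p,im[p[1],p[0]],hsv[p[1],p[0]])
g=cv2.cvtColor(im,cv2.COLOR_BGR2GRAY)
b=big((g>110).astype(np.uint8),(288,178,370,270));print("board px",rect(b), rect(ray("top",b,80)))
s=big((g<100).astype(np.uint8),(270,160,390,290));print("slab",rect(ray("top",s,70)))
w=((hsv[...,0]<15)&(hsv[...,1]>130)).astype(np.uint8)
s=big(w,(415,205,500,320));P=ray("top",s,8);r=rect(P);print("spat",r,cv2.boxPoints(((r[0]),(r[1]),r[2])))
j=big((g<115).astype(np.uint8),(415,150,442,182));print("jar",rect(ray("top",j,90)))
big_=cv2.resize(im[155:320,270:500],None,fx=3.4,fy=3.4,interpolation=cv2.INTER_CUBIC);cv2.imwrite("pics/crop.png",big_)
E
```

```text
(330, 190) [80 91 89] [35 31 91]
(310, 240) [ 86 120 131] [ 23  88 131]
(290, 200) [55 55 56] [ 0  5 56]
(283, 220) [102 106 107] [ 24  12 107]
(330, 172) [102 106 107] [ 24  12 107]
(455, 262) [28 47 79] [ 11 165  79]
(445, 240) [22 51 96] [ 12 197  96]
(262, 120) [117 136 137] [ 29  37 137]
board px (array([328.7, 222.7]), array([64.5, 49.8]), 85.4) (array([569.7, -26.7]), array([169. , 129.3]), 6.3)
slab (array([560.6, -35.7]), array([301.7, 282.2]), -89.4)
spat (array([ 477.8, -381.6]), array([261.7,  53.2]), 30.0) [[ 351.18057 -423.9887 ]
 [ 377.78055 -470.06128]
 [ 604.41943 -339.2113 ]
 [ 577.81946 -293.13873]]
jar (array([ 722.4, -281.7]), array([68.7, 67.9]), 0.7)
```

View pics/crop.png

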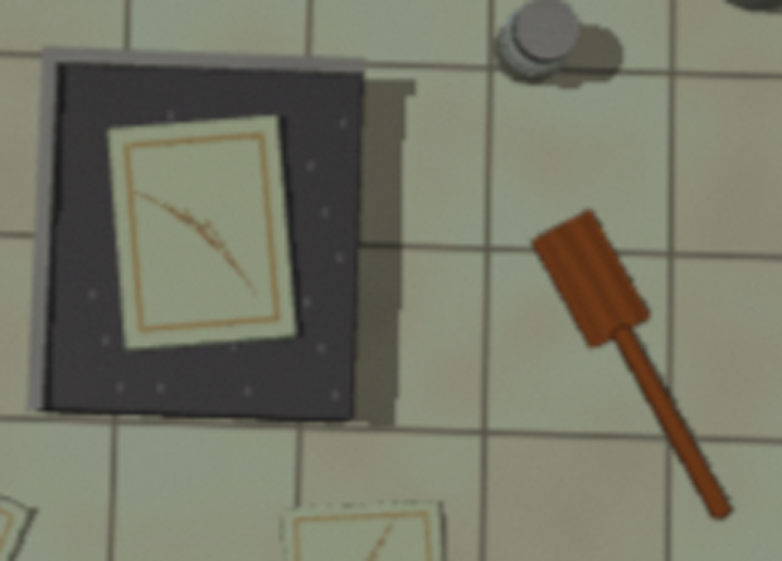

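The crop shows the board (the big one, cream up) well clear of the fence, open near and right edges. Spatula blade is up-left, handle end at crop (720,515). Now the slab frame from its corners.

```bash
python3 - <<'E'
from h import *
k=lambda x,y:(270+x/3.4-.35,155+y/3.4-.35)
print("innercorner z80",ray("top",k(58,63),80),"z70",ray("top",k(58,63),70))
print("near right",ray("top",k(353,418),70),"far right inner",ray("top",k(363,75),75),"near left(inner fence)",ray("top",k(47,411),70))
print("outer corners z80",ray("top",[k(45,49),k(363,59),k(30,409)],80))
print("spat handle end, blade corners",ray("top",[k(720,515),k(532,240),k(594,210),k(649,316),k(592,346)],8))
print("board",ray("top",[k(108,127),k(278,115),k(297,335),k(125,349)],82))
# side check
s=cv2.imread("pics/side0.png");g=cv2.cvtColor(s,cv2.COLOR_BGR2HSV)
b=big(((g[...,0]>20)&(g[...,0]<35)&(g[...,1]>50)&(g[...,2]>110)).astype(np.uint8),(250,195,340,250))
print("side board",rect(ray("side",b,82)))
print(proj("side",[[570,-27,82],[478,-381,8]]))
print(np.degrees(np.arctan2(0.27,0.96)))
E
```

```text
innercorner z80 [[696.77739881  86.81756989  80.        ]] z70 [[698.78780996  87.3811358   70.        ]]
near right [[ 430.36819054 -147.48710629   70.        ]] far right inner [[ 695.41100353 -149.07235627   75.        ]] near left(inner fence) [[428.81394155  86.64336384  70.        ]]
outer corners z80 [[ 707.42720456   97.21764397   80.        ]
 [ 706.92335138 -148.33777966   80.        ]
 [ 429.6569802    99.05198735   80.        ]]
spat handle end, blade corners [[ 364.1038678  -445.54098021    8.        ]
 [ 578.87866344 -293.58475183    8.        ]
 [ 604.57292566 -342.9880071     8.        ]
 [ 520.56735282 -387.88105909    8.        ]
 [ 495.21634991 -342.62545107    8.        ]]
board [[ 647.6956517    46.6181795    82.        ]
 [ 660.90827444  -83.72953677   82.        ]
 [ 491.87125252 -102.37051324   82.        ]
 [ 477.32543051   28.25433984   82.        ]]
side board (array([570.2, -23.7]), array([170.2, 135.7]), 6.3)
[[295.60271408 219.99507505]
 [354.02485939 159.6453727 ]]
15.708637829015748
```

Request:
carry_out --rows '[[[25,41.5,0],[0,0,4.64],0],[[25,41.5,0],[0,0,4.64],0],[[25,41.5,0],[0,0,4.64],0],[[25,41.5,0],[0,0,4.64],0],[[25,41.5,0],[0,0,4.64],0],[[25,41.5,0],[0,0,4.64],0],[[25,41.5,0],[0,0,4.64],0],[[25,41.5,0],[0,0,4.64],0],[[25,41.5,0],[0,0,4.64],0],[[25,41.5,0],[0,0,4.64],0],[[25,41.5,0],[0,0,4.64],0],[[25,41.5,0],[0,0,4.64],0],[[25,41.5,0],[0,0,4.64],0],[[25,41.5,0],[0,0,4.64],0],[[25,41.5,0],[0,0,4.64],0],[[25,41.5,0],[0,0,4.64],0],[[0,0,-40],[0,0,0],0],[[0,0,-40],[0,0,0],0],[[0,0,0],[0,0,0],0]]'

```text
time_s: 2.0
tcp_pos: [565.7, 63.6, 148.4]
ee_rot: [[1.0, 0.002, -0.013], [0.002, -1.0, 0.001], [-0.013, -0.001, -1.0]]
contact_force: [-0.6, -0.8, -0.5]
grip_width: 87.1
```

```bash
python3 - <<'E'
from h import *
im=get_image("side");cv2.imwrite("pics/s1.png",cv2.resize(im[0:300,160:480],None,fx=2,fy=2));o=manip.observe();print(o["tcp_pos"],o["joint_pos"],o["ee_rot"])
E
```

```text
[567.78054884  63.08701534 151.0434884 ] [-4.86360678e+00  3.24739790e+01  9.40372981e+01 -3.38657368e-04
  5.39279002e+01 -4.92987288e+00] [[ 9.99970161e-01  1.15756242e-03 -7.63782111e-03]
 [ 1.16252333e-03 -9.99999116e-01  6.45110723e-04]
 [-7.63706760e-03 -6.53970619e-04 -9.99970623e-01]]
```

View pics/s1.png

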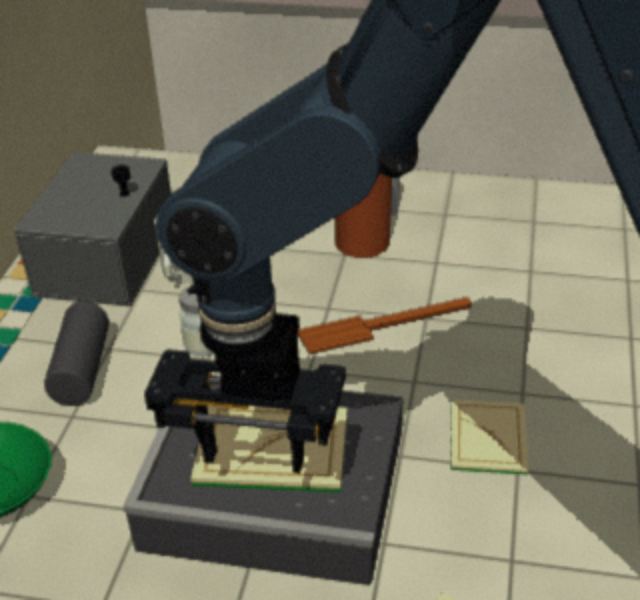

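The picture shows the gripper's 190 mm body lies along the jaw axis, so the later edge grasp must be tilted (~25° down) to stay off the counter. Fingers sit over the gap between board and +y fence. Now I lower and push.

Request:
carry_out --rows '[[[2,2,-25],[0,0,0],0],[[0,0,-25],[0,0,0],0],[[0,0,-17],[0,0,0],0],[[0,0,0],[0,0,0],0],[[0,-8,0],[0,0,0],0],[[0,-8,0],[0,0,0],0],[[0,-8,0],[0,0,0],0],[[0,-8,0],[0,0,0],0],[[0,-8,0],[0,0,0],0],[[0,-8,0],[0,0,0],0]]'

```text
time_s: 3.05
tcp_pos: [572.2, 16.1, 87.0]
ee_rot: [[1.0, 0.0, 0.0], [0.0, -1.0, 0.0], [0.0, -0.0, -1.0]]
contact_force: [-0.3, 2.4, 1.9]
grip_width: 86.9
```

Request:
carry_out --rows '[[[0,-8,0],[0,0,0],0],[[0,-8,0],[0,0,0],0],[[0,-8,0],[0,0,0],0],[[0,-8,0],[0,0,0],0],[[0,-8,0],[0,0,0],0],[[0,-8,0],[0,0,0],0],[[0,-8,0],[0,0,0],0],[[0,-8,0],[0,0,0],0],[[0,-6,0],[0,0,0],0],[[0,0,0],[0,0,0],0],[[0,0,0],[0,0,0],0]]'

```text
time_s: 4.15
tcp_pos: [572.2, -54.0, 86.4]
ee_rot: [[1.0, 0.001, 0.0], [0.001, -1.0, -0.001], [0.0, 0.001, -1.0]]
contact_force: [-0.5, 0.6, 0.6]
grip_width: 86.9
```

Request:
carry_out --rows '[[[0,10,10],[0,0,0],0],[[0,0,45],[0,0,0],0],[[0,0,49],[0,0,0],0],[[0,0,49],[0,0,0],0]]'

```text
time_s: 4.55
tcp_pos: [571.7, -42.2, 241.5]
ee_rot: [[1.0, 0.002, -0.001], [0.002, -1.0, 0.0], [-0.001, -0.0, -1.0]]
contact_force: [0.6, 0.0, 0.1]
grip_width: 87.1
```

```bash
python3 - <<'E'
from h import *
from scipy.spatial.transform import Rotation as Ro
o=manip.observe();print(o["tcp_pos"],o["joint_pos"])
a=np.radians(25);z=np.array([0,np.cos(a),-np.sin(a)])
for s in(1,-1):
  x=s*np.array([0,np.sin(a),np.cos(a)]);T=np.c_[x,np.cross(z,x),z]
  for j1 in(-50,-40):
    for p in(100,125):
      M=(Ro.from_euler("ZY",[j1,p],degrees=True).as_matrix()).T@T@np.diag([-1,-1,1])
      e=Ro.from_matrix(M).as_euler("ZYZ",degrees=True);print(s,j1,p,e.round())
im=get_image("top");cv2.imwrite("pics/t1.png",im);hsv=cv2.cvtColor(im,cv2.COLOR_BGR2HSV)
cv2.imwrite("pics/t1c.png",cv2.resize(im[150:330,260:500],None,fx=3,fy=3,interpolation=cv2.INTER_CUBIC))
E
```

```text
[571.69257223 -42.20609753 241.483027  ] [-1.53835141e+01  2.57084923e+01  8.91238694e+01 -7.72927045e-03
  6.52122853e+01 -1.54867449e+01]
1 -50 100 [  47.  128. -127.]
1 -50 125 [  38.  109. -146.]
1 -40 100 [  53.  120. -119.]
1 -40 125 [  46.  104. -140.]
-1 -50 100 [ 47. 128.  53.]
-1 -50 125 [ 38. 109.  34.]
-1 -40 100 [ 53. 120.  61.]
-1 -40 125 [ 46. 104.  40.]
```

View pics/t1c.png

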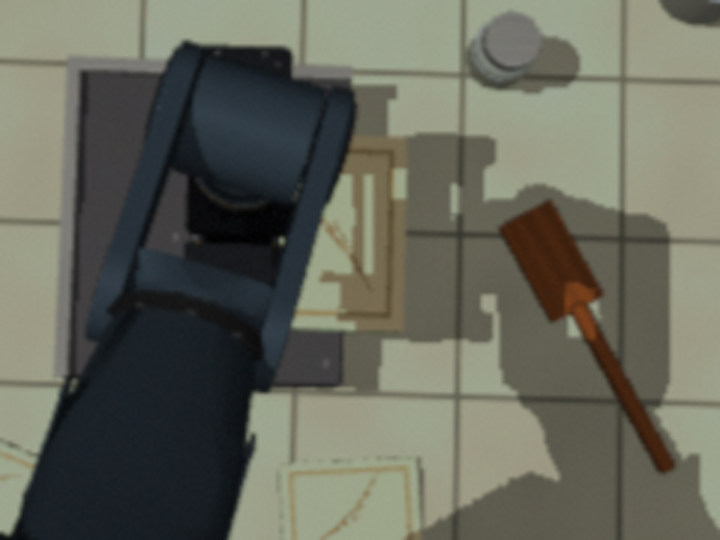

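Request:
carry_out --rows '[[[0,-14,0],[3.61,3.61,-5.67],0.5],[[0,-14,0],[3.61,3.61,-5.67],0.5],[[0,-14,0],[3.61,3.61,-5.67],0.5],[[0,-14,0],[3.61,3.61,-5.67],0.5],[[0,-14,0],[3.61,3.61,-5.67],0.5],[[0,-14,0],[3.61,3.61,-5.67],0.5],[[0,-14,0],[3.61,3.61,-5.67],0.5],[[0,-14,0],[3.61,3.61,-5.67],0.5],[[0,-14,0],[3.61,3.61,-5.67],0.5],[[0,-14,0],[3.61,3.61,-5.67],0.54],[[0,-14,0],[3.61,3.61,-5.67],0.54],[[0,-14,0],[3.61,3.61,-5.67],0.54],[[0,-14,0],[3.61,3.61,-5.67],0.54],[[0,-14,0],[3.61,3.61,-5.67],0.54],[[0,0,0],[0,0,0],0.54],[[0,0,0],[0,0,0],0.54]]'

```text
time_s: 6.2
tcp_pos: [572.2, -238.9, 239.5]
ee_rot: [[0.002, -1.0, -0.001], [-0.423, -0.001, 0.906], [-0.906, -0.001, -0.423]]
contact_force: [0.4, 0.8, 0.1]
grip_width: 39.7
```

```bash
python3 - <<'E'
from h import *
print(ray("top",[(260+407/3-.3,150+137/3-.3),(260+403/3-.3,150+331/3-.3)],82))
print(manip.observe()["joint_pos"])
im=get_image("top");cv2.imwrite("pics/t2.png",im)
hsv=cv2.cvtColor(im,cv2.COLOR_BGR2HSV)
b=big(((hsv[...,0]>18)&(hsv[...,0]<36)&(hsv[...,2]>80)&(hsv[...,1]>45)).astype(np.uint8),(288,178,400,275));print(rect(ray("top",b,82)))
cv2.imwrite("pics/t2c.png",cv2.resize(im[140:340,260:500],None,fx=3,fy=3,interpolation=cv2.INTER_CUBIC))
E
```

```text
[[ 646.11876696 -198.93980914   82.        ]
 [ 476.93475488 -198.58643836   82.        ]]
[-49.81096378  51.15256182  65.73234177  40.21399374 115.23692702
  39.38758502]
(array([ 561.2, -133.3]), array([151.3, 111.7]), 1.1)
```

View pics/t2c.png

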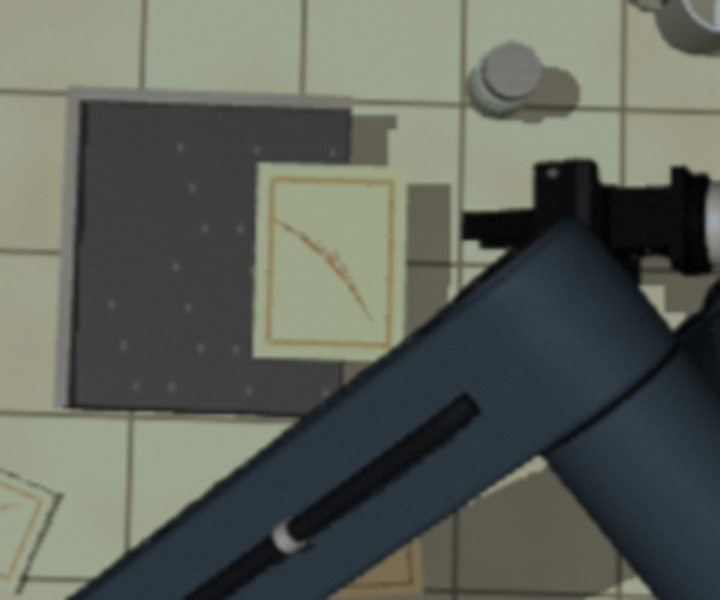

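Board is square on the slab, cream up, its -y edge at y≈-199 (≈50 mm out), centre (561.5,-133.5). The gripper is correctly tilted; approaching the overhanging edge.

Request:
carry_out --rows '[[[-2.6,3.6,-36],[0,0,0],0.54],[[-2.6,3.6,-36],[0,0,0],0.54],[[-2.6,3.6,-36],[0,0,0],0.54],[[-2.6,3.6,-33],[0,0,0],0.54],[[0,0,0],[0,0,0],0.54],[[0,10,-4.7],[0,0,0],0.54],[[0,10,-4.7],[0,0,0],0.54],[[0,10,-4.7],[0,0,0],0.54],[[0,10,-4.7],[0,0,0],0.54],[[0,10,-4.7],[0,0,0],0.54],[[0,0,0],[0,0,0],0.54],[[0,0,0],[0,0,0],0.54]]'

```text
time_s: 7.45
tcp_pos: [561.9, -174.7, 75.1]
ee_rot: [[0.0, -1.0, 0.0], [-0.423, -0.0, 0.906], [-0.906, -0.0, -0.423]]
contact_force: [0.1, -0.2, 0.2]
grip_width: 40.2
```

```bash
python3 - <<'E'
from h import *
im=get_image("side");cv2.imwrite("pics/s2.png",cv2.resize(im[90:300,220:480],None,fx=2.9,fy=2.8,interpolation=cv2.INTER_CUBIC))
o=manip.observe();print(o["tcp_pos"],o["contact_force"],o["joint_pos"])
E
```

```text
[ 562.00734199 -175.21329134   75.10965964] [-0.48564109  0.41613583 -0.26408818] [-47.12940129  60.96096694  74.71114161  38.69443764  99.26701742
  28.78147013]
```

View pics/s2.png

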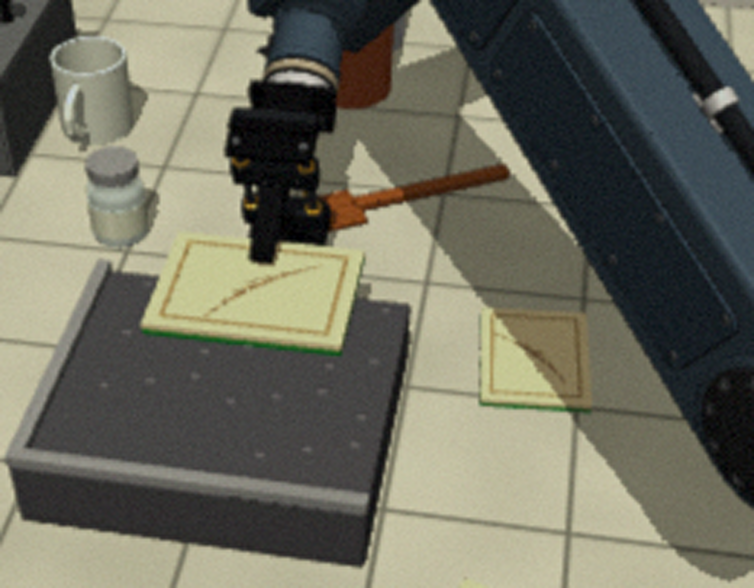

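The jaws straddle the overhanging edge cleanly (crop 262,255). Next: lift the edge with the lower finger until the board is parallel to the pads, then close.

Request:
carry_out --rows '[[[0,0,5],[0,0,0],0.54],[[0,1,5],[0,0,0],0.54],[[0,1,5],[0,0,0],0.54],[[0,2,5],[0,0,0],0.54],[[0,2,5],[0,0,0],0.56],[[0,2,5],[0,0,0],0.6],[[0,2,5],[0,0,0],0.64],[[0,2,5],[0,0,0],0.68],[[0,2,5],[0,0,0],0.72],[[0,0,0],[0,0,0],0.76],[[0,0,0],[0,0,0],0.8],[[0,0,0],[0,0,0],0.84],[[0,0,0],[0,0,0],0.9],[[0,0,0],[0,0,0],1],[[0,0,0],[0,0,0],1],[[0,0,0],[0,0,0],1]]'

```text
time_s: 9.1
tcp_pos: [561.8, -160.7, 120.6]
ee_rot: [[0.0, -1.0, 0.0], [-0.421, 0.0, 0.907], [-0.907, -0.0, -0.421]]
contact_force: [0.0, 0.6, 2.2]
grip_width: 12.4
```

```bash
python3 - <<'E'
from h import *
im=get_image("side");cv2.imwrite("pics/s3.png",cv2.resize(im[90:300,220:480],None,fx=2.9,fy=2.8,interpolation=cv2.INTER_CUBIC))
o=manip.observe();print(o["tcp_pos"],o["contact_force"],o["joint_pos"],o["grip_width"])
E
```

```text
[ 561.77970332 -160.66100348  120.53458506] [-0.06694104 -0.39289589  2.85837742] [-46.33461209  56.70971054  76.77312444  39.60736614 100.71197857
  30.64919257] 11.678838855777222
```

View pics/s3.png

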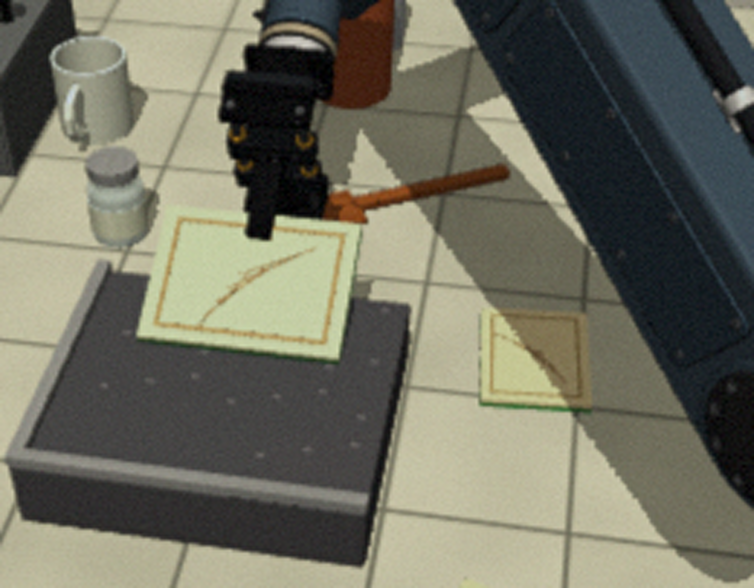

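Board is gripped squarely (12 mm opening, tilted 25°). Lift, then roll 180° about the tool axis.

Request:
carry_out --rows '[[[0,-1,6],[0,0,0],1],[[0,-2,16],[0,0,0],1],[[0,-2,20],[0,0,0],1],[[0,-2,20],[0,0,0],1],[[0,-2,20],[0,0,0],1],[[0,-2,20],[0,0,0],1],[[0,-2,10],[0,0,0],1],[[0,0,0],[0,-2,0.93],1],[[0,0,0],[0,-5,2.33],1],[[0,0,0],[0,-7,3.26],1],[[0,0,0],[0,-7,3.26],1],[[0,0,0],[0,-7,3.26],1],[[0,0,0],[0,-7,3.26],1],[[0,0,0],[0,-7,3.26],1],[[0,0,0],[0,-7,3.26],1],[[0,0,0],[0,-7,3.26],1],[[0,0,0],[0,-7,3.26],1],[[0,0,0],[0,-7,3.26],1],[[0,0,0],[0,-7,3.26],1]]'

```text
time_s: 11.05
tcp_pos: [561.7, -174.0, 232.2]
ee_rot: [[0.997, -0.083, 0.001], [-0.035, -0.421, 0.907], [-0.075, -0.903, -0.422]]
contact_force: [0.7, 0.1, -2.6]
grip_width: 11.8
```

```bash
python3 - <<'E'
from h import *
o=manip.observe();print(o["tcp_pos"],o["contact_force"],o["ft_torque"],o["joint_pos"],o["grip_width"]);print(o["ee_rot"].round(3))
E
```

```text
[ 561.70388823 -174.02134314  232.24494438] [ 0.71362327  0.07174654 -2.57278786] [-0.98846458 -0.08601241 -0.02241796] [-47.0851343   48.28142572  74.70728417  40.81026153 109.07548362
 -48.04751936] 11.819488758784502
[[ 0.997 -0.083  0.001]
 [-0.035 -0.421  0.907]
 [-0.075 -0.903 -0.422]]
```

Request:
carry_out --rows '[[[4,0,0],[0,-7,3.26],1],[[4,0,0],[0,-7,3.26],1],[[4,0,0],[0,-7,3.26],1],[[4,0,0],[0,-7,3.26],1],[[4,0,0],[0,-7,3.26],1],[[4,0,0],[0,-7,3.26],1],[[4,0,0],[0,-7,3.26],1],[[4,0,0],[0,-7,3.26],1],[[4,0,0],[0,-7,3.26],1],[[4,0,0],[0,-7,3.26],1],[[0,0,0],[0,-7,3.26],1],[[0,0,0],[0,-7,3.26],1],[[0,0,0],[0,-2.2,1.02],1],[[0,0,0],[0,0,0],1],[[0,0,0],[0,0,0],1]]'

```text
time_s: 12.55
tcp_pos: [601.7, -174.0, 232.1]
ee_rot: [[0.001, 1.0, -0.001], [0.422, 0.0, 0.907], [0.907, -0.001, -0.422]]
contact_force: [0.7, -1.1, -2.6]
grip_width: 11.7
```

```bash
python3 - <<'E'
from h import *
o=manip.observe();print(o["tcp_pos"],o["contact_force"],o["joint_pos"],o["grip_width"]);print(o["ee_rot"].round(3))
im=get_image("side");cv2.imwrite("pics/s4.png",cv2.resize(im[60:300,220:480],None,fx=2.5,fy=2.5,interpolation=cv2.INTER_CUBIC))
E
```

```text
[ 601.69450453 -173.97967204  232.14169683] [ 0.65803221 -1.11970692 -2.63512317] [ -44.78703608   50.4375121    69.10736499   43.32419467  110.37330104
 -138.77213643] 11.72061811194728
[[ 0.001  1.    -0.001]
 [ 0.422  0.     0.907]
 [ 0.907 -0.001 -0.422]]
```

View pics/s4.png

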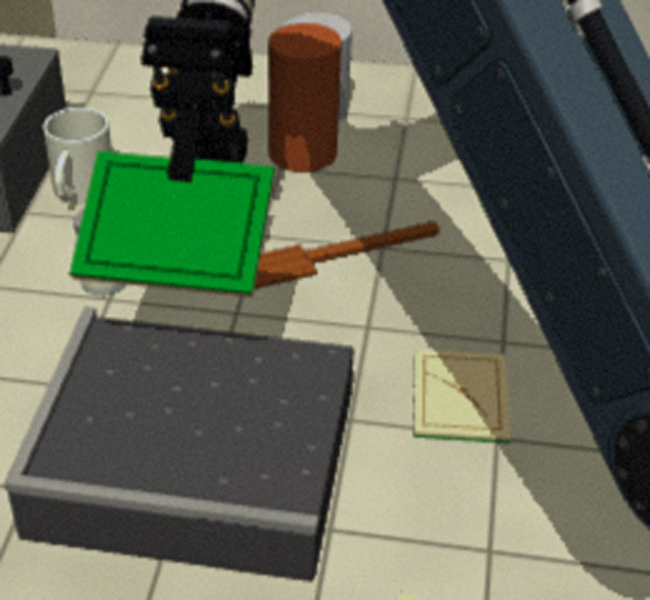

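Green side up and firmly held. Lower to the slab.

Request:
carry_out --rows '[[[0,4,-16],[0,0,0],1],[[0,5,-22],[0,0,0],1],[[0,5,-22],[0,0,0],1],[[0,4,-18],[0,0,0],1],[[0,3,-12],[0,0,0],1],[[0,2,-8],[0,0,0],1],[[0,1,-5],[0,0,0],1],[[0,1,-3],[0,0,0],1],[[0,0,0],[0,0,0],1],[[0,0,0],[0,0,0],1]]'

```text
time_s: 13.6
tcp_pos: [602.1, -149.3, 126.7]
ee_rot: [[-0.001, 1.0, 0.0], [0.422, 0.0, 0.906], [0.906, 0.001, -0.422]]
contact_force: [0.0, -0.3, -2.2]
grip_width: 11.8
```

Request:
carry_out --rows '[[[0,0,-2],[0,0,0],1],[[0,0,-2],[0,0,0],1],[[0,0,-1],[0,0,0],1],[[0,0,0],[0,0,0],1]]'

```text
time_s: 14.0
tcp_pos: [602.2, -149.5, 123.4]
ee_rot: [[-0.002, 1.0, 0.001], [0.419, -0.0, 0.908], [0.908, 0.003, -0.419]]
contact_force: [0.5, -4.3, 5.7]
grip_width: 11.8
```

Request:
carry_out --rows '[[[0,0,0],[0,0,0],0.84],[[0,0,0],[0,0,0],0.82],[[0,0,0],[0,0,0],0.79],[[0,0,0],[0,0,0],0.76],[[0,0,0],[0,0,0],0.73],[[0,0,-2],[0,0,0],0.7],[[0,0,-2],[0,0,0],0.66],[[0,0,-2],[0,0,0],0.62],[[0,-1,-3],[0,0,0],0.58],[[0,-2,-4],[0,0,0],0.54],[[0,-2,-5],[0,0,0],0.54],[[0,-2,-5],[0,0,0],0.54],[[0,-2,-5],[0,0,0],0.54],[[0,-2,-5],[0,0,0],0.54],[[0,-1,-4],[0,0,0],0.54],[[0,0,0],[0,0,0],0.54]]'

```text
time_s: 15.6
tcp_pos: [601.7, -161.0, 83.6]
ee_rot: [[0.0, 1.0, -0.0], [0.421, 0.0, 0.907], [0.907, -0.0, -0.421]]
contact_force: [0.4, 0.1, 0.6]
grip_width: 40.0
```

```bash
python3 - <<'E'
from h import *
o=manip.observe();print(o["tcp_pos"],o["contact_force"],o["joint_pos"],o["grip_width"])
im=get_image("side");cv2.imwrite("pics/s5.png",cv2.resize(im[90:300,220:480],None,fx=2.9,fy=2.8,interpolation=cv2.INTER_CUBIC))
E
```

```text
[ 601.67514776 -161.04974974   83.59489341] [0.43491041 0.08270601 0.6232212 ] [ -44.07670656   61.46246991   70.72647644   41.5247029   100.66704505
 -147.20645872] 40.03749052944163
```

View pics/s5.png

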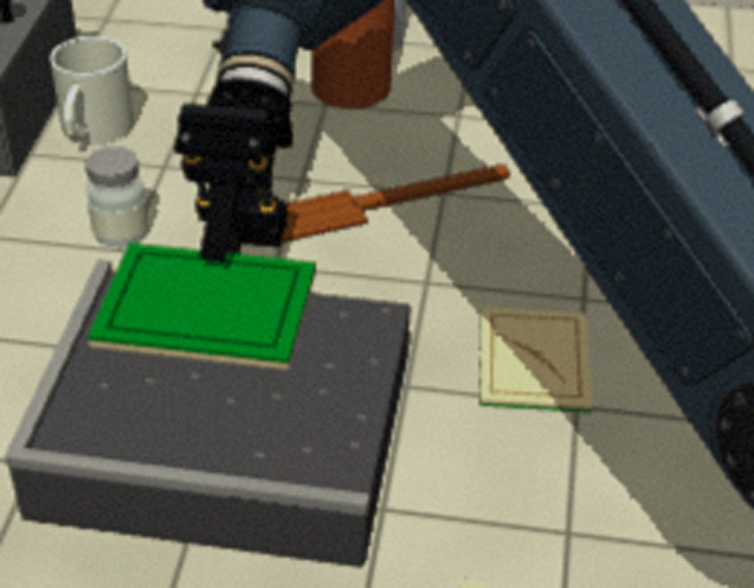

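Board lies green side up on the slab, outer edge overhanging slightly. Lower the last few mm, withdraw along the tool axis, tilt the tool down.

Request:
carry_out --rows '[[[0,0,-2],[0,0,0],0.52],[[0,0,-3],[0,0,0],0.52],[[0,0,-2],[0,0,0],0.52],[[0,-10,4.7],[0,0,0],0.52],[[0,-10,4.7],[0,0,0],0.52],[[0,-10,4.7],[0,0,0],0.52],[[0,-10,4.7],[0,0,0],0.52],[[0,-10,4.7],[0,0,0],0.52],[[0,-10,4.7],[0,0,0],0.52],[[0,-10,4.7],[0,0,0],0.4],[[-10,-10,12],[-8.1,0,0],0],[[-10,-10,12],[-8.1,0,0],0],[[-10,-10,12],[-8.1,0,0],0],[[-10,-10,12],[-8.1,0,0],0],[[-10,-10,12],[-8.1,0,0],0],[[-10,-10,12],[-8.1,0,0],0],[[-10,-10,12],[-8.1,0,0],0],[[-10,-10,12],[-8.1,0,0],0],[[0,0,0],[0,0,0],0]]'

```text
time_s: 17.55
tcp_pos: [521.6, -309.0, 208.9]
ee_rot: [[-0.003, 1.0, 0.002], [1.0, 0.003, 0.003], [0.003, 0.002, -1.0]]
contact_force: [0.6, 0.0, -0.0]
grip_width: 86.9
```

Request:
carry_out --rows '[[[-4,-5,0],[0,0,-8.4],0],[[-4,-5,0],[0,0,-8.4],0],[[-4,-5,0],[0,0,-8.4],0],[[-4,-5,0],[0,0,-8.4],0],[[-4,-5,0],[0,0,-8.4],0],[[-4,-5,0],[0,0,-8.4],0],[[-4,-5,0],[0,0,-8.4],0],[[-4,-5,0],[0,0,-8.4],0],[[-4,-5,0],[0,0,-8.4],0],[[-4,-5,0],[0,0,-8.4],0],[[-4,-5,0],[0,0,-8.4],0],[[-4,-5,0],[0,0,-8.4],0],[[-4,-5,0],[0,0,-8.4],0],[[-4,-5,0],[0,0,-8.4],0],[[-4,-5,0],[0,0,-8.4],0],[[-4,-5,0],[0,0,-8.4],0],[[-4,-5,0],[0,0,-8.4],0],[[-4,-5,0],[0,0,-8.4],0],[[0,0,0],[0,0,0],0]]'

```text
time_s: 19.45
tcp_pos: [449.5, -402.1, 204.9]
ee_rot: [[0.481, -0.877, 0.002], [-0.877, -0.481, -0.001], [0.002, -0.002, -1.0]]
contact_force: [0.8, -0.0, 0.4]
grip_width: 87.4
```

```bash
python3 - <<'E'
from h import *
o=manip.observe();print(o["tcp_pos"],o["contact_force"],o["joint_pos"],o["grip_width"]);print(o["ee_rot"].round(3))
im=get_image("top");cv2.imwrite("pics/t3.png",im);hsv=cv2.cvtColor(im,cv2.COLOR_BGR2HSV)
b=big(((hsv[...,0]>45)&(hsv[...,0]<75)&(hsv[...,1]>150)).astype(np.uint8),(285,165,420,285));print("board",rect(ray("top",b,82)),b.min(0),b.max(0))
w=((hsv[...,0]<15)&(hsv[...,1]>130)).astype(np.uint8)
s=big(w,(415,205,500,320));print(rect(ray("top",s,8)))
s=cv2.cvtColor(get_image("side"),cv2.COLOR_BGR2HSV)
b=big(((s[...,0]>45)&(s[...,0]<75)&(s[...,1]>150)).astype(np.uint8),(230,165,400,285));print("board side",rect(ray("side",b,82)))
E
```

```text
[ 449.53048845 -402.1119561   204.9110142 ] [ 0.77422706 -0.04859768  0.37990989] [-52.45809441  30.38580823  87.1112111    0.09063217  62.39369497
   8.78012923] 87.42286832564207
[[ 0.481 -0.877  0.002]
 [-0.877 -0.481 -0.001]
 [ 0.002 -0.002 -1.   ]]
board (array([ 601.1, -110.6]), array([169.7, 128.9]), -0.0) [336 179] [386 244]
(array([ 526., -354.]), array([150.5,  52.9]), 30.0)
board side (array([ 602. , -105.7]), array([171.1, 133.4]), -0.1)
```

Board measured flat at (601,-111), yaw 0, ~10 mm short of the +x fence. Descend on the spatula's handle.

Request:
carry_out --rows '[[[-1,4,-45],[0,0,0.8],0],[[0,0,-45],[0,0,0],0],[[0,0,-45],[0,0,0],0],[[0,0,-30],[0,0,0],0],[[0,0,-16],[0,0,0],0],[[0,0,-9],[0,0,0],0],[[0,0,0],[0,0,0],0],[[0,0,0],[0,0,0],1],[[0,0,0],[0,0,0],1],[[0,0,0],[0,0,0],1],[[0,0,0],[0,0,0],1],[[0,0,0],[0,0,0],1],[[0,0,0],[0,0,0],1]]'

```text
time_s: 20.85
tcp_pos: [448.9, -397.0, 16.2]
ee_rot: [[0.494, -0.869, 0.003], [-0.869, -0.494, -0.004], [0.005, -0.0, -1.0]]
contact_force: [-0.5, -0.1, 1.0]
grip_width: 47.2
```

Request:
carry_out --rows '[[[0,0,-2],[0,0,0],1],[[0,0,0],[0,0,0],1],[[0,0,0],[0,0,0],1],[[0,0,0],[0,0,0],1],[[0,0,0],[0,0,0],1],[[0,0,0],[0,0,0],1]]'

```text
time_s: 21.45
tcp_pos: [448.8, -396.9, 13.9]
ee_rot: [[0.494, -0.869, 0.002], [-0.869, -0.494, -0.004], [0.004, -0.0, -1.0]]
contact_force: [0.8, 1.2, -0.3]
grip_width: 15.1
```

Request:
carry_out --rows '[[[0,0,10],[0,0,0],1],[[0,0,25],[0,0,0],1],[[0,0,35],[0,0,0],1],[[0,0,42],[0,0,0],1],[[0,0,0],[0,0,7.55],1],[[10,2,0],[0,0,7.55],1],[[20,4,0],[0,0,7.55],1],[[20,4,0],[0,0,7.55],1],[[20,4,0],[0,0,7.55],1],[[20,4,0],[0,0,7.55],1],[[20,4,0],[0,0,7.55],1],[[20,4,0],[0,0,7.55],1],[[22,0,0],[0,0,0],1],[[20,0,0],[0,0,0],1],[[0,0,-20],[0,0,0],1],[[0,0,-12],[0,0,0],1],[[0,0,0],[0,0,0],1]]'

```text
time_s: 23.15
tcp_pos: [618.8, -369.5, 91.5]
ee_rot: [[1.0, 0.001, -0.0], [0.001, -1.0, 0.004], [-0.0, -0.004, -1.0]]
contact_force: [-0.3, 0.1, -1.2]
grip_width: 15.5
```

```bash
python3 - <<'E'
from h import *
o=manip.observe();print(o["tcp_pos"],o["joint_pos"],o["grip_width"]);print(o["ee_rot"].round(3))
im=get_image("side");cv2.imwrite("pics/s6.png",cv2.resize(im[50:300,180:480],None,fx=2.5,fy=2.4,interpolation=cv2.INTER_CUBIC))
cv2.imwrite("pics/t4.png",get_image("top"))
t=cv2.imread("pics/t4.png");hsv=cv2.cvtColor(t,cv2.COLOR_BGR2HSV)
w=((hsv[...,0]<15)&(hsv[...,1]>130)).astype(np.uint8)
s=big(w,(370,180,500,320));P=ray("top",s,100);print("spat",rect(P),P.max(0),P.min(0))
E
```

```text
[ 618.8322158  -369.45605977   91.49522659] [-39.76999134  46.66298726  72.75516847   0.20086106  60.74348838
 -39.90075265] 15.536963073878047
[[ 1.     0.001 -0.   ]
 [ 0.001 -1.     0.004]
 [-0.    -0.004 -1.   ]]
spat (array([ 615.5, -265.6]), array([124.2,  52.7]), 89.9) [ 641.93703817 -203.53381607  100.        ] [ 589.16035974 -327.66046681  100.        ]
```

View pics/s6.png

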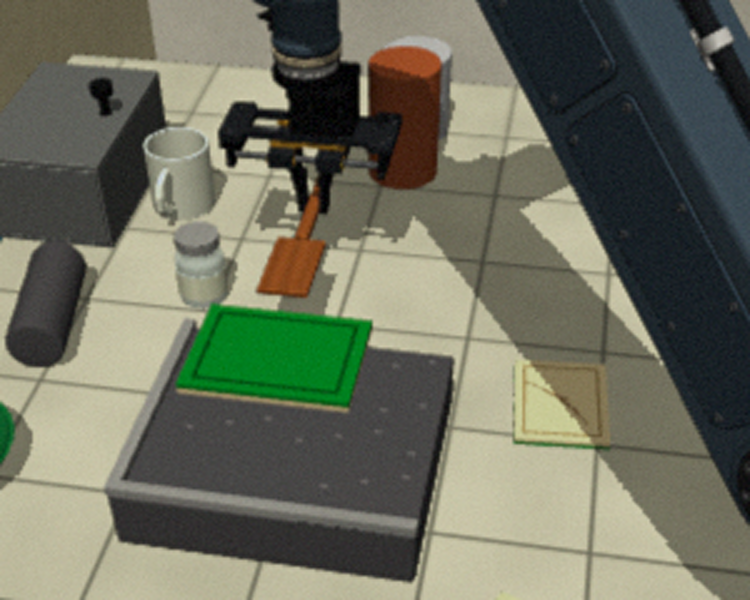

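Spatula is held straight, blade toward the board's -y edge (its tip at y≈-206). Align x and push +y.

Request:
carry_out --rows '[[[-9,0,-1],[0,0,0],1],[[-8,0,-2],[0,0,0],1],[[0,8,0],[0,0,0],1],[[0,8,0],[0,0,0],1],[[0,8,0],[0,0,0],1],[[0,8,0],[0,0,0],1],[[0,8,0],[0,0,0],1],[[0,8,0],[0,0,0],1],[[0,8,0],[0,0,0],1],[[0,8,0],[0,0,0],1],[[0,8,0],[0,0,0],1],[[0,8,0],[0,0,0],1],[[0,8,0],[0,0,0],1],[[0,8,0],[0,0,0],1],[[0,8,0],[0,0,0],1],[[0,8,0],[0,0,0],1],[[0,8,0],[0,0,0],1],[[0,0,0],[0,0,0],1]]'

```text
time_s: 25.05
tcp_pos: [603.5, -249.1, 90.8]
ee_rot: [[1.0, 0.001, 0.003], [0.001, -1.0, 0.002], [0.003, -0.002, -1.0]]
contact_force: [-0.5, 0.3, -0.9]
grip_width: 15.5
```

```bash
cat > m.py <<'E'
from h import *
o=manip.observe();print(o["tcp_pos"],o["contact_force"],o["grip_width"])
im=get_image("top");cv2.imwrite("pics/tm.png",im);hsv=cv2.cvtColor(im,cv2.COLOR_BGR2HSV)
b=big(((hsv[...,0]>45)&(hsv[...,0]<75)&(hsv[...,1]>150)).astype(np.uint8),(270,165,420,285));P=ray("top",b,82);print("board top",rect(P),P.min(0),P.max(0))
w=((hsv[...,0]<15)&(hsv[...,1]>130)).astype(np.uint8)
s=big(w,(300,180,500,320));P=ray("top",s,82);print("spat",rect(P),P.min(0),P.max(0))
s=get_image("side");cv2.imwrite("pics/sm.png",s);s=cv2.cvtColor(s,cv2.COLOR_BGR2HSV)
b=big(((s[...,0]>45)&(s[...,0]<75)&(s[...,1]>150)).astype(np.uint8),(220,165,400,285));print("board side",rect(ray("side",b,82)))
E
python3 m.py
```

```text
[ 603.45614534 -249.06200461   90.76767822] [-0.52392575  0.26646806 -0.94161627] 15.511531361042977
board top (array([601.1, -19.1]), array([168.6, 129.3]), 0.2) [516.62710993 -83.65661151  82.        ] [685.5645659   45.67689281  82.        ]
spat (array([ 602.1, -144.1]), array([114.7,  55.2]), -88.6) [ 574.52689179 -201.29594486   82.        ] [629.83833682 -86.39317487  82.        ]
board side (array([601.5, -15. ]), array([171.2, 134.4]), 0.1)
```

Request:
carry_out --rows '[[[0,7,0],[0,0,0],1],[[0,7,0],[0,0,0],1],[[0,7,0],[0,0,0],1],[[0,6,0],[0,0,0],1],[[0,5,0],[0,0,0],1],[[0,3,0],[0,0,0],1],[[0,2,0],[0,0,0],1],[[0,1,0],[0,0,0],1],[[0,0,0],[0,0,0],1]]'

```text
time_s: 26.05
tcp_pos: [603.8, -212.8, 90.9]
ee_rot: [[1.0, 0.0, 0.004], [0.0, -1.0, 0.001], [0.004, -0.001, -1.0]]
contact_force: [-0.2, -0.1, -2.0]
grip_width: 15.5
```

Request:
carry_out --rows '[[[0,1,0],[0,0,0],1],[[0,1,0],[0,0,0],1],[[0,0,0],[0,0,0],1]]'

```text
time_s: 26.35
tcp_pos: [603.8, -211.0, 90.9]
ee_rot: [[1.0, 0.0, 0.005], [0.0, -1.0, 0.0], [0.005, -0.0, -1.0]]
contact_force: [0.6, -0.7, -0.6]
grip_width: 15.5
```

Request:
carry_out --rows '[[[0,1,0],[0,0,0],1],[[0,1,0],[0,0,0],1],[[0,1,0],[0,0,0],1],[[0,0,0],[0,0,0],1]]'

```text
time_s: 26.75
tcp_pos: [603.8, -207.7, 90.9]
ee_rot: [[1.0, 0.001, 0.005], [0.001, -1.0, 0.001], [0.005, -0.001, -1.0]]
contact_force: [0.5, -1.1, 0.5]
grip_width: 15.3
```

```bash
python3 m.py
```

```text
[ 603.79268426 -207.6795384    90.94356824] [ 0.53526269 -1.07595991  0.48037453] 15.31336745441743
board top (array([602.9,  21.5]), array([164.4, 129.9]), 0.1) [520.6042055  -43.41453538  82.        ] [685.01688384  86.41740092  82.        ]
spat (array([ 602.2, -100.1]), array([108.4,  55.7]), 89.3) [ 574.75312426 -154.39182731   82.        ] [630.30042986 -45.6040165   82.        ]
board side (array([601.2,  25. ]), array([171.2, 133.2]), 0.1)
```

Board is against the +y fence (y≈21.5). Now bring the blade round to the board's -x edge and push +x with its long side.

Request:
carry_out --rows '[[[0,-6,0],[0,0,0],1],[[0,-14,0],[0,0,0],1],[[-20,0,0],[0,0,0],1],[[-25,0,0],[0,0,0],1],[[-25,0,0],[0,0,0],1],[[-25,0,0],[0,0,0],1],[[-20,0,0],[0,0,0],1],[[-11,0,-3],[0,0,0],1],[[0,15,0],[0,0,0],1],[[0,20,0],[0,0,0],1],[[0,20,0],[0,0,0],1],[[0,20,0],[0,0,0],1],[[0,15,0],[0,0,0],1],[[0,5,0],[0,0,0],1],[[0,0,0],[0,0,0],1]]'

```text
time_s: 28.35
tcp_pos: [478.3, -132.3, 88.0]
ee_rot: [[1.0, 0.002, 0.005], [0.002, -1.0, 0.0], [0.005, -0.0, -1.0]]
contact_force: [-0.3, -0.2, -0.7]
grip_width: 15.7
```

```bash
python3 m.py
```

```text
[ 478.31551519 -132.28125541   87.95496957] [-0.28410307 -0.20307531 -0.67218248] 15.740965509970364
board top (array([600. ,  21.4]), array([170.1, 129.9]), 0.1) [514.9461731 -43.5673454  82.       ] [685.01688384  86.41740092  82.        ]
spat (array([476.7, -22.2]), array([109.2,  55.1]), 90.0) [449.08415247 -76.78837515  82.        ] [504.23958878  32.42465588  82.        ]
board side (array([601.2,  25. ]), array([171.1, 133.3]), 0.1)
```

Request:
carry_out --rows '[[[0,12,0],[0,0,0],1],[[0,8,0],[0,0,0],1],[[5,0,0],[0,0,0],1],[[5,0,0],[0,0,0],1],[[3,0,0],[0,0,0],1],[[3,0,0],[0,0,0],1],[[2,0,0],[0,0,0],1],[[2,0,0],[0,0,0],1],[[1,0,0],[0,0,0],1],[[1,0,0],[0,0,0],1],[[0,0,0],[0,0,0],1]]'

```text
time_s: 29.55
tcp_pos: [500.0, -113.0, 87.9]
ee_rot: [[1.0, 0.0, 0.005], [0.0, -1.0, 0.0], [0.005, -0.0, -1.0]]
contact_force: [-1.2, -0.3, -1.8]
grip_width: 15.3
```

Request:
carry_out --rows '[[[1,0,0],[0,0,0],1],[[1,0,0],[0,0,0],1],[[0,0,0],[0,0,0],1]]'

```text
time_s: 29.85
tcp_pos: [501.0, -112.8, 87.8]
ee_rot: [[1.0, 0.001, 0.003], [0.001, -1.0, 0.001], [0.003, -0.001, -1.0]]
contact_force: [-3.5, -1.5, -0.0]
grip_width: 15.8
```

```bash
python3 m.py
```

```text
[ 500.957937   -112.79105233   87.77292651] [-3.49875549 -1.52100957 -0.03676369] 15.826170925812711
board top (array([611.8,  22.9]), array([168.5, 130. ]), 1.5) [525.88891081 -43.21446782  82.        ] [695.31359429  86.69415706  82.        ]
spat (array([497.2,  -3.7]), array([98.5, 52. ]), -88.3) [470.599568   -52.81594693  82.        ] [524.52025151  46.28479454  82.        ]
board side (array([611.6,  25.1]), array([170.1, 132.3]), 0.1)
```

Request:
carry_out --rows '[[[1,0,0],[0,0,0],1],[[1,0,0],[0,0,0],1],[[0,0,0],[0,0,0],1],[[0,0,0],[0,0,0],1]]'

```text
time_s: 30.35
tcp_pos: [501.8, -112.4, 87.5]
ee_rot: [[1.0, 0.002, -0.0], [0.002, -1.0, 0.001], [0.0, -0.001, -1.0]]
contact_force: [-7.0, -2.5, 0.0]
grip_width: 15.9
```

Firm contact with the +x fence (7 N). Go back round for a final +y press.

Request:
carry_out --rows '[[[-5,0,0],[0,0,0],1],[[-12,0,0],[0,0,0],1],[[0,-25,0],[0,0,0],1],[[0,-30,0],[0,0,0],1],[[0,-30,0],[0,0,0],1],[[0,-25,0],[0,0,0],1],[[20,0,0],[0,0,0],1],[[28,0,0],[0,0,0],1],[[28,0,0],[0,0,0],1],[[28,0,0],[0,0,0],1],[[22,0,0],[0,0,0],1],[[0,0,0],[0,0,0],1],[[0,6,0],[0,0,0],1],[[0,4,0],[0,0,0],1],[[0,2,0],[0,0,0],1],[[0,1,0],[0,0,0],1],[[0,0,0],[0,0,0],1]]'

```text
time_s: 32.05
tcp_pos: [612.5, -209.8, 88.1]
ee_rot: [[1.0, 0.0, 0.005], [0.0, -1.0, 0.0], [0.005, -0.0, -1.0]]
contact_force: [-0.0, -0.1, -0.6]
grip_width: 15.9
```

```bash
python3 m.py
```

```text
[ 612.48305418 -209.79213345   88.11581007] [-0.03597823 -0.06906664 -0.55717713] 15.909873213451737
board top (array([610.5,  22.3]), array([169.5, 128.9]), -0.2) [525.88891081 -42.15277024  82.        ] [695.31359429  86.87293515  82.        ]
spat (array([ 611.2, -100.8]), array([112.1,  55.2]), -88.5) [ 583.07594495 -156.78016734   82.        ] [638.51866688 -44.82935278  82.        ]
board side (array([611.8,  25.3]), array([170.1, 132.4]), 0.1)
```

Request:
carry_out --rows '[[[0,1,0],[0,0,0],1],[[0,1,0],[0,0,0],1],[[0,1,0],[0,0,0],1],[[0,1,0],[0,0,0],1],[[0,0,0],[0,0,0],1]]'

```text
time_s: 32.65
tcp_pos: [613.0, -206.8, 88.2]
ee_rot: [[1.0, 0.001, 0.005], [0.001, -1.0, -0.001], [0.005, 0.001, -1.0]]
contact_force: [0.3, -3.3, -0.1]
grip_width: 15.6
```

Request:
carry_out --rows '[[[0,1,0],[0,0,0],1],[[0,1,0],[0,0,0],1],[[0,0,0],[0,0,0],1],[[0,0,0],[0,0,0],1]]'

```text
time_s: 33.05
tcp_pos: [612.8, -206.3, 88.3]
ee_rot: [[1.0, 0.002, 0.005], [0.002, -1.0, -0.004], [0.005, 0.004, -1.0]]
contact_force: [-1.8, -6.6, -0.6]
grip_width: 15.5
```

Both fence sides pressed (6.6 N stall). Withdraw and lay the spatula on the counter to the right of the slab.

Request:
carry_out --rows '[[[0,-5,0],[0,0,0],1],[[0,-20,0],[0,0,0],1],[[-5,-30,0],[0,0,0],1],[[-5,-30,0],[0,0,0],1],[[-5,-30,0],[0,0,0],1],[[-5,-30,0],[0,0,0],1],[[0,-25,-10],[0,0,0],1],[[0,-17,-20],[0,0,0],1],[[0,0,-20],[0,0,0],1],[[0,0,-14],[0,0,0],1],[[0,0,-5],[0,0,0],1],[[0,0,-2],[0,0,0],1],[[0,0,-1],[0,0,0],1],[[0,0,0],[0,0,0],1]]'

```text
time_s: 34.45
tcp_pos: [593.5, -391.0, 16.9]
ee_rot: [[1.0, 0.001, 0.006], [0.001, -1.0, -0.001], [0.006, 0.001, -1.0]]
contact_force: [-0.6, -0.1, -0.4]
grip_width: 15.5
```

```bash
python3 m.py
```

```text
[ 593.48853376 -390.96870015   16.8606772 ] [-0.57957266 -0.10942585 -0.3777031 ] 15.53622979199095
board top (array([610.1,  22.6]), array([169.6, 129.1]), -0.3) [525.20453834 -42.0108621   82.        ] [695.07933169  87.32033259  82.        ]
spat (array([ 592.5, -311.3]), array([53.9, 19.7]), 61.0) [ 577.00182758 -339.68538769   82.        ] [ 607.86583606 -287.37205326   82.        ]
board side (array([611.2,  25.6]), array([170.2, 131.3]), -0.4)
```

Request:
carry_out --rows '[[[0,0,-1],[0,0,0],1],[[0,0,-1],[0,0,0],1],[[0,0,-1],[0,0,0],1],[[0,0,0],[0,0,0],1]]'

```text
time_s: 34.95
tcp_pos: [593.0, -391.0, 13.8]
ee_rot: [[1.0, 0.001, 0.005], [0.001, -1.0, 0.0], [0.005, -0.0, -1.0]]
contact_force: [-0.5, 2.6, 4.7]
grip_width: 15.6
```

```bash
python3 - <<'E'
from h import *
t=cv2.imread("pics/tm.png");s=cv2.imread("pics/sm.png")
z=lambda i,f:cv2.resize(i,None,fx=f,fy=f,interpolation=cv2.INTER_NEAREST)
a=z(t[165:250,272:362],4.4);b=z(s[190:275,225:315],4.4)
cv2.imwrite("pics/f.png",np.hstack([a,b]))
for r in(190,200,210,220,230):print(r,t[r,278:294].tolist())
E
```

```text
190 [[132, 153, 154], [132, 153, 154], [132, 152, 152], [124, 137, 137], [117, 123, 124], [115, 120, 121], [113, 118, 118], [99, 115, 99], [64, 111, 57], [36, 109, 17], [31, 107, 3], [32, 103, 10], [24, 83, 6], [25, 83, 7], [32, 101, 10], [34, 109, 10]]
200 [[130, 151, 154], [131, 151, 153], [128, 145, 147], [122, 133, 133], [118, 124, 125], [117, 122, 123], [111, 118, 116], [83, 115, 81], [48, 111, 32], [35, 110, 11], [33, 109, 11], [29, 96, 7], [24, 81, 6], [28, 93, 7], [34, 109, 9], [33, 110, 10]]
210 [[129, 152, 153], [129, 150, 152], [124, 139, 141], [119, 126, 127], [118, 122, 124], [115, 119, 119], [100, 118, 103], [66, 114, 60], [39, 111, 20], [34, 110, 11], [32, 107, 6], [27, 90, 8], [25, 84, 8], [30, 99, 9], [33, 109, 11], [33, 110, 10]]
220 [[128, 151, 152], [127, 146, 147], [122, 133, 135], [118, 124, 124], [117, 121, 122], [113, 120, 117], [88, 117, 85], [52, 112, 38], [35, 109, 11], [35, 109, 10], [30, 99, 7], [24, 82, 8], [27, 88, 6], [34, 106, 12], [34, 110, 10], [33, 110, 9]]
230 [[133, 155, 154], [127, 142, 141], [119, 128, 128], [115, 121, 122], [116, 120, 121], [114, 120, 118], [80, 115, 78], [41, 111, 24], [33, 109, 8], [34, 108, 10], [29, 93, 10], [25, 82, 8], [30, 97, 10], [34, 109, 10], [35, 111, 12], [35, 111, 12]]
```

View pics/f.png

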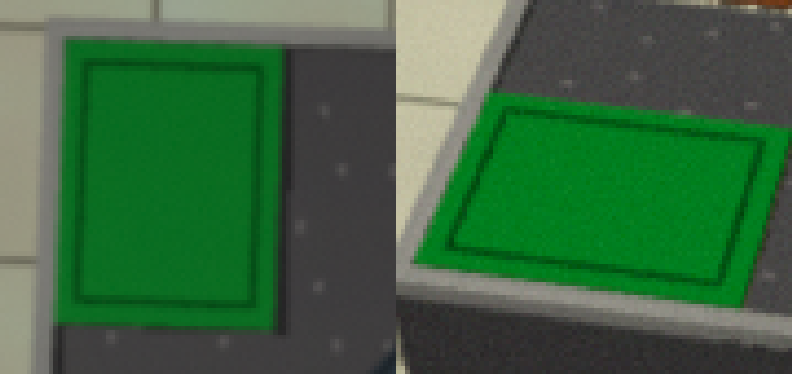

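The composite shows the board green up, flush with both fence strips: no dark line between green and steel. A numeric check of the +x side while opening the fingers.

Request:
carry_out --rows '[[[0,0,0],[0,0,0],0.75],[[0,0,0],[0,0,0],0.6],[[0,0,0],[0,0,0],0.5],[[0,0,0],[0,0,0],0.4],[[0,0,0],[0,0,0],0.4],[[0,0,10],[0,0,0],0.4],[[0,0,25],[0,0,0],0.4],[[0,0,45],[0,0,0],0.4],[[0,0,45],[0,0,0],0.4],[[0,-30,45],[0,0,0],0.4],[[-10,-45,20],[0,0,0],0.4],[[-10,-45,0],[0,0,0],0.4],[[-10,-45,0],[0,0,0],0.4],[[0,0,0],[0,0,0],0.4]]'

```text
time_s: 36.35
tcp_pos: [559.7, -560.8, 200.4]
ee_rot: [[1.0, -0.006, 0.005], [-0.006, -1.0, -0.006], [0.005, 0.006, -1.0]]
contact_force: [0.2, 0.4, -0.9]
grip_width: 52.2
```

```bash
python3 m.py; python3 - <<'E'
from h import *
t=cv2.imread("pics/tm.png");s=cv2.imread("pics/sm.png")
for c in(295,310,325):print("bd",c,t[166:180,c].sum(1).tolist(),t[166:180,c,2].tolist())
for c in(345,):print("slab",c,t[166:180,c].sum(1).tolist())
hsv=cv2.cvtColor(t,cv2.COLOR_BGR2HSV);w=((hsv[...,0]<15)&(hsv[...,1]>130)).astype(np.uint8)
q=big(w,(380,180,500,340));print("spat z8",rect(ray("top",q,8)))
hs=cv2.cvtColor(s,cv2.COLOR_BGR2HSV);w=((hs[...,0]<15)&(hs[...,1]>130)).astype(np.uint8)
w[:,330:]=0 if False else w[:,330:]
q=big(w,(230,120,326,210));print("spat side z8",rect(ray("side",q,8)))
# fence inner +x line from exposed part, board far edge
for c in(340,344,348):print(ray("top",[(c,175)],80))
g=cv2.cvtColor(t,cv2.COLOR_BGR2GRAY);j=big((g<115).astype(np.uint8),(415,150,442,182));print("jar",rect(ray("top",j,90)))
E
```

```text
[ 559.73478261 -560.75946191  200.40092536] [ 0.23853975  0.36781503 -0.86232697] 52.21922844639118
board top (array([610.2,  22.5]), array([169.7, 129.2]), -0.4) [525.28134361 -42.08182644  82.        ] [695.15741871  87.32033259  82.        ]
spat (array([ 584.3, -342.2]), array([250.2,  49.8]), -88.3) [ 556.45274862 -467.32186174   82.        ] [ 607.01427327 -217.20538277   82.        ]
board side (array([611.3,  25.6]), array([170.3, 131.3]), -0.4)
bd 295 [444, 441, 423, 371, 345, 356, 346, 246, 173, 151, 140, 145, 119, 107] [152, 152, 145, 127, 117, 121, 117, 78, 32, 11, 5, 8, 7, 5]
bd 310 [457, 455, 452, 410, 366, 349, 354, 341, 240, 161, 145, 147, 138, 105] [152, 152, 150, 137, 123, 118, 119, 114, 68, 22, 9, 9, 9, 3]
bd 325 [450, 450, 447, 442, 388, 353, 349, 343, 278, 196, 153, 142, 140, 119] [152, 152, 152, 150, 132, 120, 118, 116, 88, 41, 13, 6, 6, 7]
slab 345 [440, 442, 438, 439, 416, 367, 340, 339, 330, 233, 177, 178, 178, 177]
spat z8 (array([ 593.8, -358.4]), array([262.1,  52.2]), -88.3)
spat side z8 (array([ 591.7, -354.8]), array([273.9,  53.2]), 89.6)
[[696.10652552 -53.02955568  80.        ]]
[[696.41928293 -63.51605082  80.        ]]
[[696.73204858 -74.00282203  80.        ]]
jar (array([ 721.1, -281.7]), array([67.9, 66.1]), -89.3)
```

```bash
python3 -c "
from plant import manip
o=manip.observe();print(o['time_s'],o['contact_force']);print(manip.sign_off())"
```

```text
36.45 [-0.03952023  0.91485     0.9039016 ]
the job is handed in; nothing more can be done
None
```

The job is finished and handed in at 36.5 s of the 72 s allowed; the simulator gave no verdict.

**What I did**
- I slid the board 50 mm out over the slab's -y edge and lifted that edge with a gripper tilted 25°, because the wide gripper body would otherwise have hit the counter.
- I gripped it, rolled it over and laid it back green side up, 10 mm short of the +x fence and well short of the +y one.
- I let go, picked up the spatula and pushed the board home with it. The pushes ended at 7 N against the +x fence and 6.6 N against the +y fence.
- I laid the spatula on the counter to the right of the slab and backed the arm away.

**Last checks**
- **Board:** it lies green side up at about (610, 22.5) mm, turned about -0.4°. No gap shows beside either strip of the fence, so any gap is at most about 1 mm.
- **Spatula:** in both views its outline matches the given size when measured at counter height, so it lies flat.
- **Jar:** it is within about 1.5 mm of where it started.
- **Ladle:** I did not measure it again; the arm never worked near it.

**Disagreements:** the side camera put the board 3 mm further in +y than the top camera, as it had from the start. I put that down to calibration and shading and trusted the top view and the contact forces.

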